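Brace the soap jar in the holding block and unscrew its tight cap

TASK

Stand the closed square jar fully down in the square well of the wooden block, which braces it. Then unscrew the tight cap anticlockwise, stop turning once its lugs come free (about a quarter turn, not much more), raise it straight off the neck and finish still holding it level in the gripper a couple of centimetres above the open jar's rim, with the jar still seated in the well. Do not disturb the dipper, the brush or the soap.

Things in the scene. Friction and masses are not known exactly. Their poses are not given: they have to be found in the camera images.
- jar_mid (a point): White plastic jar, loose, under 0.5 kg: square body 62 x 62 mm, 62 mm high, round shoulder 52 mm across up to 66 mm, round neck 40 mm across, rim 96 mm above the underside. Point: on its axis, 48 mm above its underside; z up, x, y square to its flat sides. It starts on the bench, closed by the cap. In the well it turns at most 5 degrees; on the bare bench it would turn with the cap.
- cap_mid (a point): Grey plastic cap on the neck, a separate thing, 60 mm across, 28 mm high plus a 3 mm rib on top. Point: on its axis, 14 mm above its underside; z up. Closed, its underside is 76 mm above the jar's underside, 10 mm above the shoulder, and its x is within 0.1 rad of the jar's x. Two lugs hook under two on the neck, so the closed jar can be lifted by the cap. It is off the neck after rising 20 mm.
- cap_edge (a point): Point on the cap's outside, 30 mm from its axis along its x (where the rib points), half-way up. A gasket pressed with about 30 N makes the cap tight: about 0.2 N m to turn. It turns only anticlockwise seen from above; the lugs are free once its x is 65 degrees ahead of the jar's x (the gasket then pushes it up 2 mm, 10 N), and a stop comes at 130 degrees.
- well_mouth (a point): Wooden block 130 x 130 mm, 35 mm high, fixed to the bench, with a square well 67 x 67 mm, 27 mm deep, bevelled 4 mm, in the middle of its top. Point: centre of the well's mouth, 35 mm above the bench, 27 mm above the well's floor; z up, x, y square to the well's sides. The jar fits at any of four quarter-turns.
- dipper: Pink dipper, loose, bowl 130 mm across and 70 mm high, handle reaching 190 mm from the bowl's axis along its x; origin at the centre of the bowl's underside. Leave alone.
- brush: Scrub brush, loose, 150 x 52 x 48 mm, long side along its x; origin at the centre of its underside. Leave alone.
- soap: Soap bar, loose, 85 x 55 x 28 mm; origin at the centre of its underside. Leave alone.
Things that resemble listed ones, but are neither listed nor needed, are in the scene too. Of the things shaped like the part that bears cap_mid, the grey one is meant.

How it is judged:
On the way, in this order (a step that is already met when the one before it is completed fails the run):
1. the jar, still closed, stands fully down in the well (z of jar_mid in the frame of well_mouth below 0.025 m and horizontal distance between jar_mid and well_mouth below 0.007 m and angle between jar_mid's own z axis and vertical below 0.1 rad and x of cap_edge in the frame of jar_mid above 0.024 m and z of cap_mid in the frame of jar_mid below 0.046 m), for 0.2 s.
2. the cap is turned at least 60 degrees anticlockwise on the jar while the well braces the jar (x of cap_edge in the frame of jar_mid below 0.015 m and y of cap_edge in the frame of jar_mid above 0 m and z of cap_mid in the frame of jar_mid below 0.055 m and z of jar_mid in the frame of well_mouth below 0.028 m), for 0.05 s.
At the end, for the whole second after the job is handed in: The gripper holds the cap still and level (within 14 degrees) over the jar, its axis within 20 mm of the jar's and its underside 2 to 50 mm above the neck's rim, not touching the jar; the jar stands upright, fully down in the well (within 4 mm) (z of cap_mid in the frame of jar_mid between 0.064 and 0.112 m and horizontal distance between cap_mid and jar_mid below 0.02 m and angle between cap_mid's own z axis and vertical below 0.25 rad and contact force between the fingers and cap above 1 N and contact force between cap and jar below 0.1 N and linear speed of cap below 0.03 m/s and z of jar_mid in the frame of well_mouth below 0.025 m and horizontal distance between jar_mid and well_mouth below 0.007 m and angle between jar_mid's own z axis and vertical below 0.1 rad); the arm keeps its last pose, push and grip.
It fails at once if the cap is turned past 120 degrees on the jar (x of cap_edge in the frame of jar_mid below -0.015 m and z of cap_mid in the frame of jar_mid below 0.062 m).
It fails at once if the dipper, brush or soap is moved more than 30 mm (distance of any of dipper, brush, soap from where it was at the start of the episode above 0.03 m).
It also fails if it takes over 48 s, if anything falls off the work surface, if the arm or the gripper's body presses on something with over 40 N, if the wrist force passes 120 N, or if a joint passes its speed limit or range.

ROBOT

A 6-joint arm with a two-finger parallel gripper is mounted at the origin on the work surface. World frame = base frame: x ahead of the robot, y to its left, z up, the work surface at z = 0. Lengths are in m, angles in rad, forces in N, time in s.
With the tool pointing down it reaches from about 0.225 to 0.875 m from the base axis. Payload 3.4 kg.
Tool frame: the origin (TCP) lies on the centre line of the jaws, within the pads' length; the fingertips stand 17 mm ahead of it and the grasp point (between the pads) lies 2 mm behind it (manip.finger_overhang is the distance from the TCP to the fingertips, in m); y points along the fingers, x is the direction in which the jaws open and shut, and the axes are right-handed (so a half turn about y gives the same grasp; the last joint's range is limited). The gripper opens to 85 mm and grips with 20 to 120 N. Pads are 22 mm wide; open, the fingers measure 114 mm over their backs; the gripper's body (76 mm by 85 mm) begins 54 mm behind the grasp point. The pads swing forward as they close: fully open they stand 13 mm farther back than shut.
Start: joints at [-1.326, 0.276, 1.505, -0, 1.361, -0.121], TCP at [0.206, -0.537, 0.248] pointing down, gripper open.
Joint ranges: [-2.89, 2.89], [-0.75, 2.08], [0.22, 2.7], [-1.18, 4.32], [0.11, 2.71], [-2.7, 2.7]. Speed limits (rad/s): [2.57, 2.57, 3.14, 3.14, 3.14, 3.14].

INTERFACE

Orientations are given as a unit quaternion [w, x, y, z].
In Python, from rig import manip gives the robot as it stands.
- The arm moves only by the tool arm_command, never from a script. Its argument "commands" is a list of rows, each a list of 3 entries, a list of its own where there are three numbers: the finger opening in cm, from 0 to 8.54, then the shift along the world's x, y, z in cm, then the turn about the world's z in rad. A call has 1 to 12 rows; each row shifts and turns the commanded pose from where the row before left it; what a row does not reach is not made up. A row lasts 1/10 s, in which the tool goes at most 50 mm and 8.59 degrees, less where a joint would pass 70% of its speed; a pose out of reach is approached as far as the arm can. A call with a gripper value outside its range is refused whole. The fingers move at their own pace and stop on an object; "grip_force" is the grip in N (left out, the last holds). Time passes only in rows, so rows that do not move let the fingers close. It gives the time, the measured TCP pose, the force and the opening at its end, in the units of the state.
- manip.get_state(): the state, without advancing time (a new reading comes with each control period).
- manip.get_image(name): name is "scene" or "top" or "wrist"; returns a dict with "pixels" (480x640x3 uint8, red, green, blue), "range_z" (480x640 float32, m along the optical axis (not along the pixel's ray), 0 where there is no reading), "intrinsics" (3x3 intrinsics, pixels), "k1" (the pictures are not rectified: a ray, as slopes to the right and down, at radius r is drawn at 1 + k1 r^2 times it, then the intrinsics apply), "R" (3x3) and "t" (3): a world point X has camera coordinates R X + t. Camera axes: x right, y down, z forward; pixel columns grow to the right and rows downward; lengths in m; the calibration is good to about 2 mm. A picture is of the moment at which its call begins.
- manip.sign_off(): hands the job in, once; it reports no verdict.
The state is a dict: "clock": time; "qpos": joint angles; "qd": joint speeds; "effort": joint torques, N m; "position": TCP position; "ee_rot": TCP orientation; "contact_force": force on the tool from outside, world axes, zero at the start; "moment": the same for the moment, N m; "width": finger opening in m.
Only numpy, scipy, OpenCV 4.12 (cv2) and the standard library are available. Lean on these libraries where they do the work, as an engineer would, in place of code of your own. Each camera call takes 0.05 s, during which the arm holds its last target.

## Working session

There is one attempt and no reset: what is moved stays moved. The work goes in short steps, Python scripts to look and compute and a tool call to move; the robot and the scene stay as the last step left them, time stands still between calls to the robot, and variables do not carry over. Pictures are saved under pics/ and viewed, and the job is handed in when it is done.

Besides the shell and the picture viewer there is one more tool, called after ">>>" by a JSON object that holds its "op" and its "data", one argument or row to a line. arm_command: Moves the arm, as the interface text tells. Its arguments: {"type":"object","properties":{"commands":{"type":"array"},"grip_force":{"type":"number"}},"required":["commands"]}

```bash
mkdir -p pics; ls; python3 - <<'E'
from rig import manip
import cv2,numpy as np
s=manip.get_state();print(s)
for n in ["scene","top","wrist"]:
    d=manip.get_image(n);cv2.imwrite(f"pics/{n}0.png",d["pixels"][:,:,::-1]);np.savez(f"pics/{n}0.npz",**d)
    print(n,d["intrinsics"],d["k1"],d["R"],d["t"])
E
```

```text
pics
{'clock': 0.0, 'qpos': array([-1.32601542e+00,  2.76583327e-01,  1.50612087e+00, -1.64018132e-06,
        1.36069699e+00, -1.20983480e-01]), 'qd': array([ 9.20124431e-04, -5.94116922e-05,  8.33873805e-04,  6.84532626e-04,
        1.05459977e-03,  1.23576858e-03]), 'effort': array([-3.06689772e-04, -4.16777158e+01, -2.45808131e+01, -1.02371271e-04,
        1.09027867e-02,  5.82860949e-06]), 'position': array([ 0.20553955, -0.53648198,  0.24745122]), 'ee_rot': array([ 0.58301673, -0.58217099,  0.40120892, -0.40024971]), 'contact_force': array([0.04800717, 0.36485549, 0.91206079]), 'moment': array([-0.01818505,  0.04418134,  0.00174175]), 'width': 0.08510811295358893}
scene [[491.36043647   0.         322.75769482]
 [  0.         491.36043647 240.33636552]
 [  0.           0.           1.        ]] -0.08316747659284224 [[ 0.68647821  0.72687878 -0.01987209]
 [ 0.37897267 -0.38096541 -0.84335347]
 [-0.62058632  0.5714128  -0.53699165]] [-0.40028656 -0.16817255  1.5294625 ]
top [[448.13674498   0.         319.82336152]
 [  0.         448.13674498 238.67023442]
 [  0.           0.           1.        ]] -0.10418950661325008 [[-1.17198368e-02 -9.99928927e-01 -2.18769028e-03]
 [-9.87032961e-01  1.19189059e-02 -1.60074589e-01]
 [ 1.60089287e-01  2.83274358e-04 -9.87102497e-01]] [-0.01934598  0.6158479   0.98005533]
wrist [[390.74383722   0.         317.42479208]
 [  0.         390.74383722 247.14276081]
 [  0.           0.           1.        ]] 0.011471588490069629 [[ 0.35793048 -0.93374643 -0.00183916]
 [-0.8948756  -0.34359129  0.28485554]
 [-0.26661476 -0.10031266 -0.95856869]] [-0.57385888 -0.03749918  0.38014422]
```

View pics/top0.png

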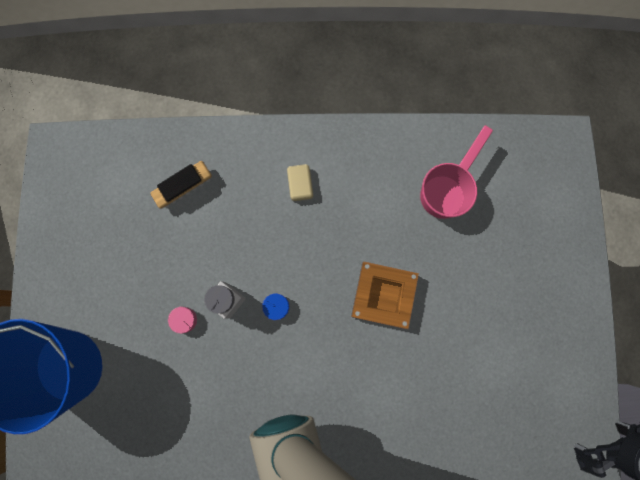

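View pics/scene0.png

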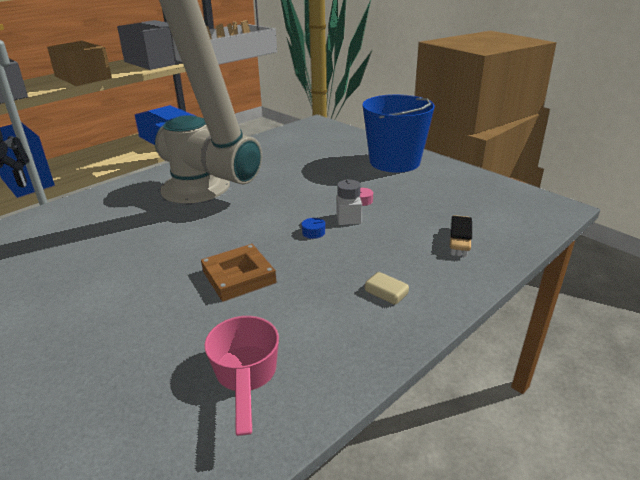

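View pics/wrist0.png

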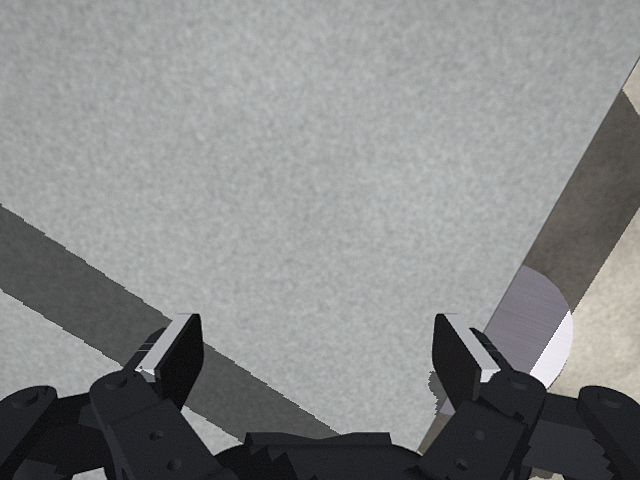

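```bash
cat > h.py <<'E'
import cv2,numpy as np
def rays(d,uv):
    uv=np.asarray(uv,float).reshape(-1,1,2)
    n=cv2.undistortPoints(uv,d["intrinsics"],np.array([float(d["k1"]),0,0,0,0])).reshape(-1,2)
    return np.c_[n,np.ones(len(n))]
def cloud(d):
    v,u=np.mgrid[0:480,0:640]
    r=rays(d,np.c_[u.ravel(),v.ravel()])
    X=(r*d["range_z"].reshape(-1,1)-d["t"])@d["R"]
    return X.reshape(480,640,3)
def atz(d,uv,z):
    r=rays(d,uv)@d["R"]; c=-d["R"].T@d["t"]
    return c+r*((z-c[2])/r[:,2])[:,None]
def proj(d,X):
    X=np.asarray(X,float).reshape(-1,3)
    c=X@d["R"].T+d["t"]; n=c[:,:2]/c[:,2:]
    r2=(n**2).sum(1,keepdims=True); n=n*(1+d["k1"]*r2)
    return n@d["intrinsics"][:2,:2].T+d["intrinsics"][:2,2]
E
python3 - <<'E'
from h import *
d=dict(np.load("pics/top0.npz"));P=cloud(d)
for n,(u0,u1,v0,v1) in dict(jar=(195,250,275,325),blue=(260,292,290,325),pink=(165,200,302,338),block=(345,430,255,340),dipper=(415,500,120,225),brush=(145,215,155,212),soap=(282,318,160,205)).items():
    Q=P[v0:v1,u0:u1].reshape(-1,3);m=Q[:,2]>0.012;Q=Q[m]
    print(n,len(Q),Q.min(0).round(3),Q.max(0).round(3),np.percentile(Q[:,2],[10,50,90,98]).round(3), 'mean top',Q[Q[:,2]>Q[:,2].max()-.012].mean(0).round(4))
s=dict(np.load("pics/scene0.npz"))
a=cv2.resize(d["pixels"][265:335,190:260],None,fx=8,fy=8,interpolation=cv2.INTER_CUBIC)
b=cv2.resize(d["pixels"][255:340,345:430],None,fx=560/85,fy=560/85,interpolation=cv2.INTER_CUBIC)
cv2.imwrite("pics/c1.png",a[:,:,::-1]);cv2.imwrite("pics/c2.png",b[:,:,::-1])
c=cv2.resize(s["pixels"][170:240,290:380],None,fx=8,fy=8,interpolation=cv2.INTER_CUBIC)
cv2.imwrite("pics/c3.png",c[:,:,::-1])
E
```

```text
jar 1010 [ 0.432 -0.027  0.012] [0.52  0.268 1.066] [0.048 0.103 0.106 0.109] mean top [ 0.4507 -0.027   1.066 ]
blue 539 [ 0.434 -0.027  0.013] [0.493 0.107 1.066] [0.026 0.028 0.031 0.032] mean top [ 0.4507 -0.027   1.066 ]
pink 587 [ 0.403 -0.027  0.012] [0.462 0.328 1.066] [0.025 0.028 0.031 0.033] mean top [ 0.4507 -0.027   1.066 ]
block 2535 [ 0.41  -0.253  0.012] [ 0.565 -0.027  1.066] [0.031 0.034 0.037 0.039] mean top [ 0.4507 -0.027   1.066 ]
dipper 1734 [ 0.451 -0.444  0.012] [ 0.884 -0.027  1.066] [0.024 0.063 0.069 1.066] mean top [ 0.4507 -0.027   1.066 ]
brush 1374 [ 0.451 -0.027  0.016] [0.813 0.383 1.066] [0.032 0.046 0.049 0.051] mean top [ 0.4507 -0.027   1.066 ]
soap 782 [ 0.451 -0.027  0.012] [0.805 0.051 1.066] [0.023 0.027 0.03  0.032] mean top [ 0.4507 -0.027   1.066 ]
```

View pics/c1.png

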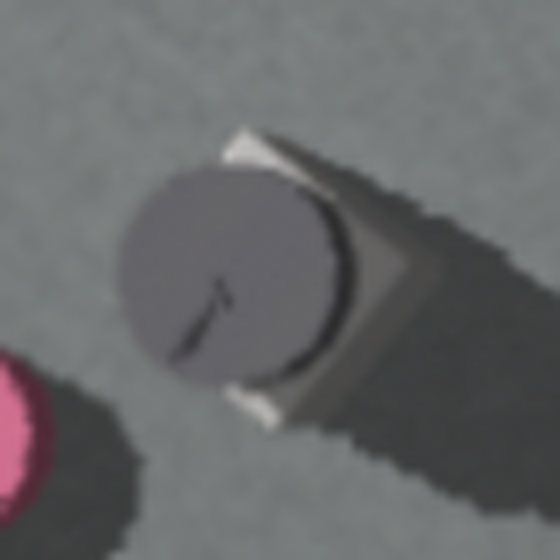

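View pics/c2.png

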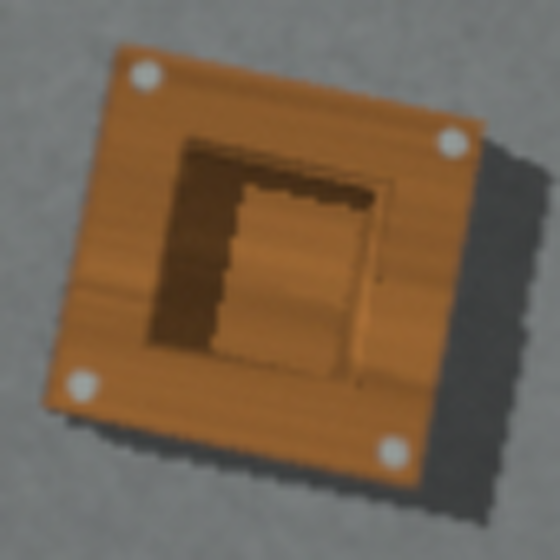

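View pics/c3.png

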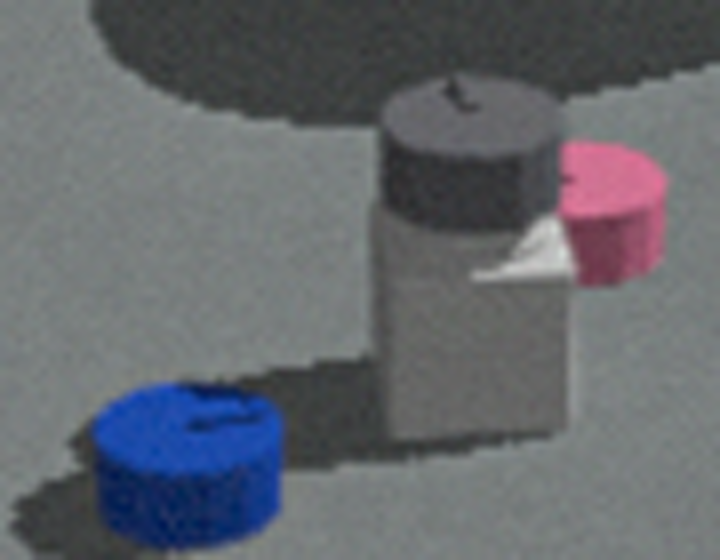

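```bash
python3 - <<'E'
from h import *
from scipy.spatial.transform import Rotation as Ro
q=[ 0.58301673, -0.58217099,  0.40120892, -0.40024971]
print(Ro.from_quat(q,scalar_first=True).as_matrix().round(3))
d=dict(np.load("pics/top0.npz"));P=cloud(d)
def sub(u0,u1,v0,v1,z0,z1):
    Q=P[v0:v1,u0:u1].reshape(-1,3);return Q[(Q[:,2]>z0)&(Q[:,2]<z1)]
for n,a in dict(cap=(195,245,275,325,.092,.12),blue=(255,300,285,330,.018,.04),pink=(160,205,300,345,.018,.04)).items():
    Q=sub(*a);c,r=cv2.minEnclosingCircle(Q[:,:2].astype(np.float32));print(n,np.round(c,4),round(r,4),np.median(Q[:,2]),Q[:,:2].mean(0))
Q=sub(345,430,255,340,.027,.045);print("block",cv2.minAreaRect(Q[:,:2].astype(np.float32)),Q[:,2].mean())
# screws
scr=np.array([[145,75],[453,143],[83,385],[394,452]])*85/560+[345,255]-.5+.5*85/560
X=atz(d,scr,.035);print("screws",X.round(4),X.mean(0), np.degrees(np.arctan2(*(X[0]-X[1])[[1,0]])),np.degrees(np.arctan2(*(X[0]-X[2])[[1,0]])))
w=np.array([[187,140],[392,180],[150,345],[355,383]])*85/560+[345,255]-.5
X=atz(d,w,.033);print("well",X.round(4),X.mean(0))
j=np.array([[243,128],[408,262],[278,428]])/8+[190,265]-.5
X=atz(d,j,.062);print("jar",X.round(4),(X[0]+X[2])/2,[np.linalg.norm(X[i]-X[i+1]) for i in (0,1)],[np.degrees(np.arctan2(*(X[i+1]-X[i])[[1,0]])) for i in (0,1)])
r=np.array([[178,360],[220,292]])/8+[190,265]-.5
X=atz(d,r,.1055);print("rib",X)
E
```

```text
[[ 0.358 -0.     0.934]
 [-0.934  0.002  0.358]
 [-0.002 -1.     0.   ]]
cap [0.4778 0.1936] 0.0315 0.10433470890996628 [0.47793665 0.19287954]
blue [0.4633 0.0792] 0.0306 0.02805060854774645 [0.46300434 0.07816437]
pink [0.4337 0.2973] 0.0313 0.028160663041486386 [0.43357573 0.29624928]
block ((0.4862064719200134, -0.1756376028060913), (0.13209664821624756, 0.1315031200647354), 77.0765151977539) 0.034220914812169864
screws [[ 0.5528 -0.134   0.035 ]
 [ 0.5273 -0.2417  0.035 ]
 [ 0.4454 -0.1097  0.035 ]
 [ 0.4207 -0.2169  0.035 ]] [ 0.48653821 -0.1755627   0.035     ] 76.70495974797495 -12.736859539075269
well [[ 0.5301 -0.1481  0.033 ]
 [ 0.515  -0.2198  0.033 ]
 [ 0.459  -0.1333  0.033 ]
 [ 0.4447 -0.2043  0.033 ]] [ 0.48720265 -0.17638975  0.033     ]
jar [[0.5209 0.1994 0.062 ]
 [0.4831 0.1521 0.062 ]
 [0.4373 0.188  0.062 ]] [0.47912822 0.1937006  0.062     ] [np.float64(0.060514055289868814), np.float64(0.0581861138892381)] [np.float64(-128.66874108564411), np.float64(141.86614861238104)]
rib [[0.45600461 0.20598587 0.1055    ]
 [0.47402385 0.194958   0.1055    ]]
```

>>> {"op": "arm_command", "data": {
  "commands": [
    [8.5, [1.5, 4, 0], 0],
    [8.5, [1.5, 4, 0], 0],
    [8.5, [1.5, 4, 0], 0],
    [8.5, [1.5, 4, 0], 0],
    [8.5, [1.5, 4, 0], 0],
    [8.5, [1.5, 4, 0], 0],
    [8.5, [1.5, 4, 0], 0],
    [8.5, [1.5, 4, 0], 0],
    [8.5, [1.5, 4, 0], 0],
    [8.5, [0, 0, 0], 0],
    [8.5, [0, 0, 0], 0]
  ],
  "grip_force": 60
}}

```text
clock: 1.25
position: [0.3408, -0.1762, 0.2483]
ee_rot: [-0.583, 0.583, -0.4, 0.4]
contact_force: [-0.7, -0.2, 0.2]
width: 0.0849
```

```bash
python3 - <<'E'
from rig import manip
import cv2,numpy as np
print({k:np.round(v,4) for k,v in manip.get_state().items()})
n="wrist";d=manip.get_image(n);cv2.imwrite(f"pics/{n}1.png",d["pixels"][:,:,::-1]);np.savez(f"pics/{n}1.npz",**d)
E
```

```text
{'clock': np.float64(1.25), 'qpos': array([-6.5860e-01, -1.9900e-02,  1.8607e+00, -7.0000e-04,  1.3004e+00,
        5.4340e-01]), 'qd': array([-0.0468,  0.0131, -0.0133, -0.0089, -0.0039, -0.0006]), 'effort': array([  1.1072, -23.308 , -23.6828,   0.1402,   0.0966,   0.0237]), 'position': array([ 0.3408, -0.1762,  0.2483]), 'ee_rot': array([-0.583 ,  0.5835, -0.3997,  0.3999]), 'contact_force': array([-0.6578, -0.1786,  0.1783]), 'moment': array([-0.0184, -0.0554,  0.0069]), 'width': np.float64(0.0849)}
```

View pics/wrist1.png

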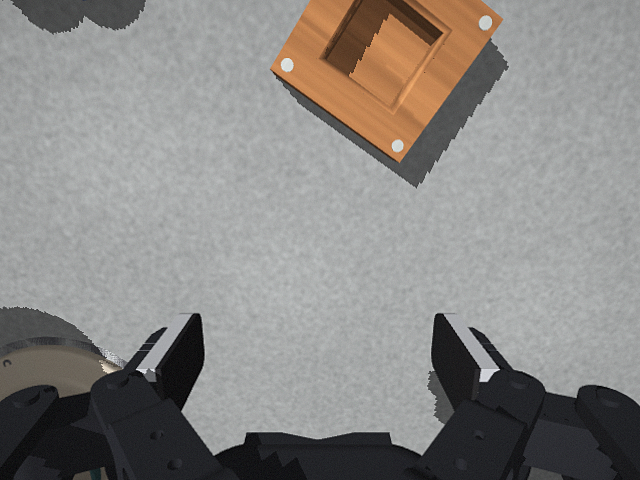

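>>> {"op": "arm_command", "data": {
  "commands": [
    [8.5, [0.3, 4, 0], 0],
    [8.5, [0.3, 4, 0], 0],
    [8.5, [0.3, 4, 0], 0],
    [8.5, [0.3, 4, 0], 0],
    [8.5, [0.3, 4, 0], 0],
    [8.5, [0.3, 4, 0], 0],
    [8.5, [0.3, 4, 0], 0],
    [8.5, [0, 4, 0], 0],
    [8.5, [0, 0, 0], 0],
    [8.5, [0, 0, 0], 0]
  ]
}}

```text
clock: 2.3
position: [0.3622, 0.1424, 0.2481]
ee_rot: [-0.582, 0.583, -0.4, 0.401]
contact_force: [0.2, -0.1, -1.4]
width: 0.0853
```

```bash
python3 - <<'E'
from rig import manip
import cv2,numpy as np
n="wrist";d=manip.get_image(n);cv2.imwrite(f"pics/{n}2.png",d["pixels"][:,:,::-1]);np.savez(f"pics/{n}2.npz",**d)
from h import *
d1=dict(np.load("pics/wrist1.npz"))
X=atz(d1,[[287,65],[397,146],[486,23]],.035);print(X,(X[0]+X[2])/2,[np.degrees(np.arctan2(*(X[i]-X[1])[[1,0]])) for i in(0,2)])
E
```

```text
[[ 0.446164   -0.10939668  0.035     ]
 [ 0.42097018 -0.21688179  0.035     ]
 [ 0.52911466 -0.2426469   0.035     ]] [ 0.48763933 -0.17602179  0.035     ] [np.float64(76.80837797015118), np.float64(-13.40073429824824)]
```

View pics/wrist2.png

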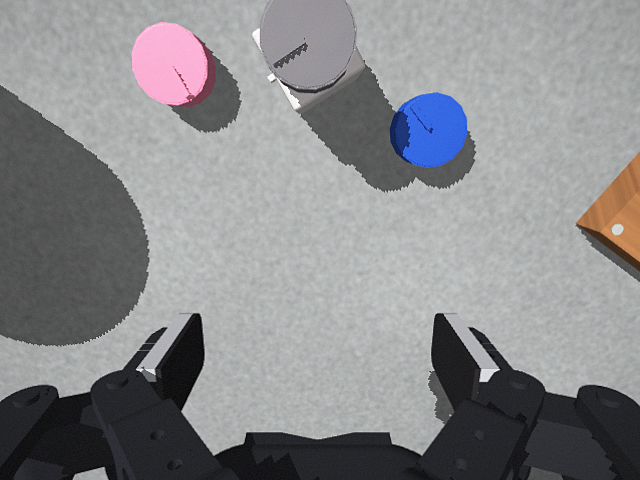

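>>> {"op": "arm_command", "data": {
  "commands": [
    [8.5, [2.4, 0.9, 0], 0],
    [8.5, [2.4, 0.9, 0], 0],
    [8.5, [0, 0, 0], 0],
    [8.5, [0, 0, 0], 0],
    [8.5, [0, 0, 0], 0]
  ]
}}

```text
clock: 2.85
position: [0.409, 0.1595, 0.2481]
ee_rot: [-0.582, 0.583, -0.402, 0.401]
contact_force: [-0.5, 0.7, 0.5]
width: 0.0846
```

```bash
python3 - <<'E'
from rig import manip
import cv2,numpy as np
from h import *
n="wrist";d=manip.get_image(n);cv2.imwrite(f"pics/{n}3.png",d["pixels"][:,:,::-1]);np.savez(f"pics/{n}3.npz",**d)
P=cloud(d)[:250].reshape(-1,3)
Q=P[(P[:,2]>.097)&(P[:,2]<.115)&(np.abs(P[:,0]-.478)<.06)];c,r=cv2.minEnclosingCircle(Q[:,:2].astype(np.float32));print(c,r,np.median(Q[:,2]),len(Q))
E
```

```text
(0.47955459356307983, 0.193992480635643) 0.03070039115846157 0.10568227849262879 7051
```

View pics/wrist3.png

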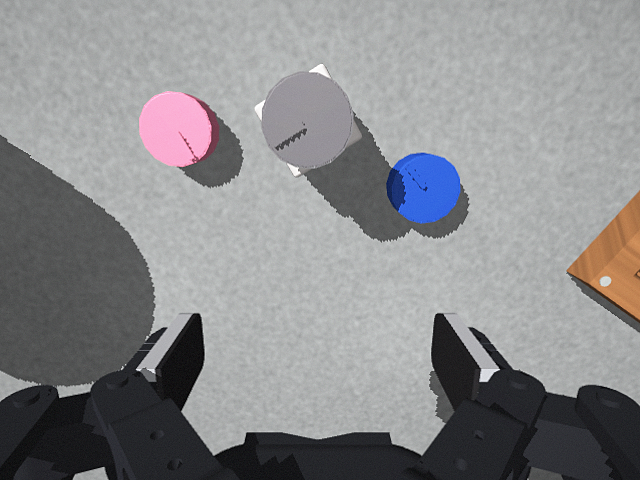

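```bash
python3 - <<'E'
from h import *
d=dict(np.load("pics/wrist3.npz"))
c=cv2.resize(d["pixels"][50:190,240:380],None,fx=4,fy=4,interpolation=cv2.INTER_CUBIC);cv2.imwrite("pics/c4.png",c[:,:,::-1])
X=atz(d,[[322,64],[254,106],[297,177],[361,140]],.062);print(X.round(4),X.mean(0))
for i in range(4):
  e=X[(i+1)%4]-X[i];print(np.linalg.norm(e),np.degrees(np.arctan2(e[1],e[0])))
X=atz(d,[[305,125],[276,148]],.1055);e=X[1]-X[0];print(X,np.degrees(np.arctan2(e[1],e[0])))
E
```

```text
[[0.5212 0.1989 0.062 ]
 [0.4761 0.2363 0.062 ]
 [0.438  0.1881 0.062 ]
 [0.482  0.1516 0.062 ]] [0.47932241 0.19370441 0.062     ]
0.058622230467473 140.30136411597877
0.06151405430738825 -128.33136445321145
0.05719810920555623 -39.605726730318544
0.06140380494592296 50.34204531496887
[[0.4769869  0.19433396 0.1055    ]
 [0.45638292 0.20734048 0.1055    ]] 147.73731913211464
```

View pics/c4.png

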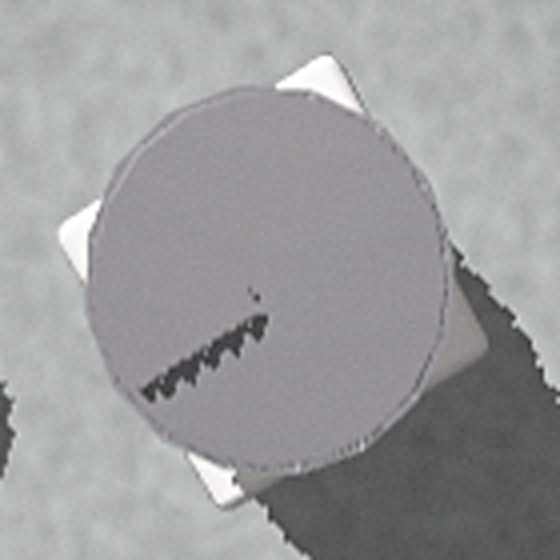

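>>> {"op": "arm_command", "data": {
  "commands": [
    [8.5, [3.5, 1.6, -3], 0],
    [8.5, [3.5, 1.6, -3], 0],
    [8.5, [0, 0, -3], 0],
    [8.5, [0, 0, -2], 0],
    [8.5, [0, 0, 0], 0],
    [8.5, [0, 0, 0], 0]
  ]
}}

```text
clock: 3.5
position: [0.4795, 0.1927, 0.1388]
ee_rot: [-0.582, 0.583, -0.401, 0.401]
contact_force: [-1.1, 0.1, 0.7]
width: 0.0851
```

```bash
python3 - <<'E'
from rig import manip
import cv2,numpy as np
for i in range(3): 
  n="wrist";d=manip.get_image(n);print(manip.get_state()["position"])
cv2.imwrite(f"pics/{n}4.png",d["pixels"][:,:,::-1]);np.savez(f"pics/{n}4.npz",**d)
E
```

```text
[0.48012074 0.19291029 0.13955335]
[0.48044892 0.19305043 0.1399765 ]
[0.48053006 0.19308592 0.14006565]
```

View pics/wrist4.png

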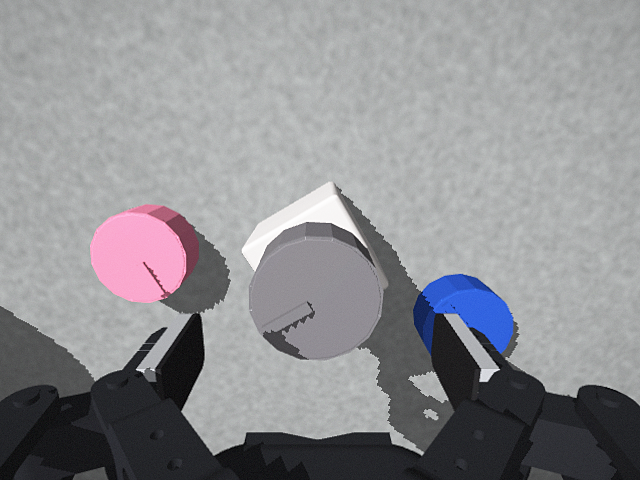

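>>> {"op": "arm_command", "data": {
  "commands": [
    [8.5, [-0.1, 0.1, -1.5], 0],
    [8.5, [0, 0, -1.5], 0],
    [8.5, [0, 0, -1.5], 0],
    [8.5, [0, 0, -0.6], 0],
    [8.5, [0, 0, 0], 0],
    [7.0, [0, 0, 0], 0],
    [6.5, [0, 0, 0], 0],
    [5.5, [0, 0, 0], 0],
    [5.0, [0, 0, 0], 0],
    [5.0, [0, 0, 0], 0],
    [5.0, [0, 0, 0], 0],
    [5.0, [0, 0, 0], 0]
  ],
  "grip_force": 60
}}

```text
clock: 4.85
position: [0.4795, 0.194, 0.0886]
ee_rot: [0.583, -0.582, 0.4, -0.401]
contact_force: [-0.1, -1.5, 6.1]
width: 0.0592
```

```bash
python3 - <<'E'
from rig import manip
import cv2,numpy as np
for i in range(2): 
  n="wrist";d=manip.get_image(n);s=manip.get_state();print(s["position"],s["width"],s["contact_force"],s["moment"])
cv2.imwrite(f"pics/{n}5.png",d["pixels"][:,:,::-1]);np.savez(f"pics/{n}5.npz",**d)
E
```

```text
[0.47951633 0.19397934 0.0886093 ] 0.058923484717439745 [-0.87120078 -0.80212112  5.8125438 ] [-0.08831019  0.15826698 -0.0073565 ]
[0.47952121 0.1939421  0.0885967 ] 0.05910479768799043 [-0.4834773  -0.73987575  5.39216753] [-0.05908382  0.14570844  0.00709379]
```

View pics/wrist5.png

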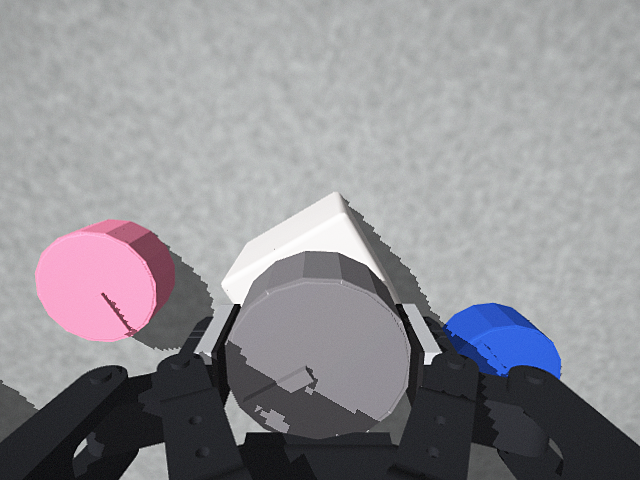

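>>> {"op": "arm_command", "data": {
  "commands": [
    [5.0, [0, 0, 0.5], 0],
    [5.0, [0, 0, 1], 0],
    [5.0, [0, 0, 1.5], 0],
    [5.0, [0, 0, 2], 0],
    [5.0, [0, 0, 2], 0],
    [5.0, [0, 0, 1], 0],
    [5.0, [0, 0, 0], 0],
    [5.0, [0, 0, 0], 0]
  ],
  "grip_force": 60
}}

```text
clock: 5.75
position: [0.4781, 0.1939, 0.1668]
ee_rot: [-0.582, 0.583, -0.401, 0.4]
contact_force: [-0.3, 0.5, -2.3]
width: 0.0587
```

```bash
python3 - <<'E'
from rig import manip
import cv2,numpy as np
s=manip.get_state();print(s["position"],s["width"],s["contact_force"],s["moment"])
for n in("wrist","scene"):
  d=manip.get_image(n);p=d["pixels"]
  np.savez(f"pics/{n}6.npz",**d)
  if n=="scene":p=cv2.resize(p[110:290,250:450],None,fx=3,fy=3)
  cv2.imwrite(f"pics/{n}6.png",p[:,:,::-1])
E
```

```text
[0.47811902 0.19390873 0.1668445 ] 0.05873976444907549 [-0.31744711  0.45165674 -2.31771334] [ 0.03669494  0.01898386 -0.003892  ]
```

View pics/wrist6.png

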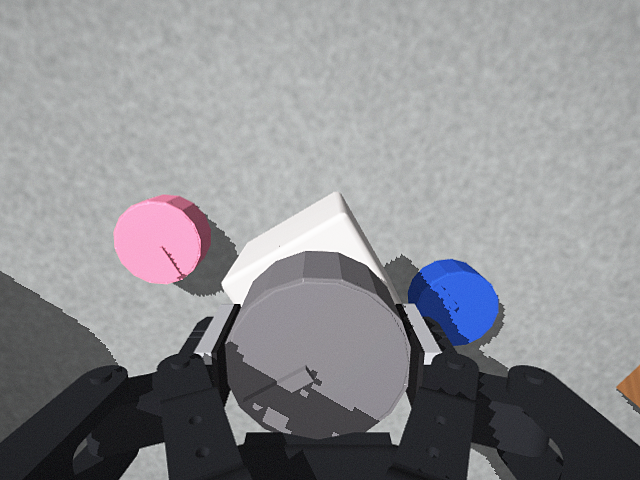

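View pics/scene6.png

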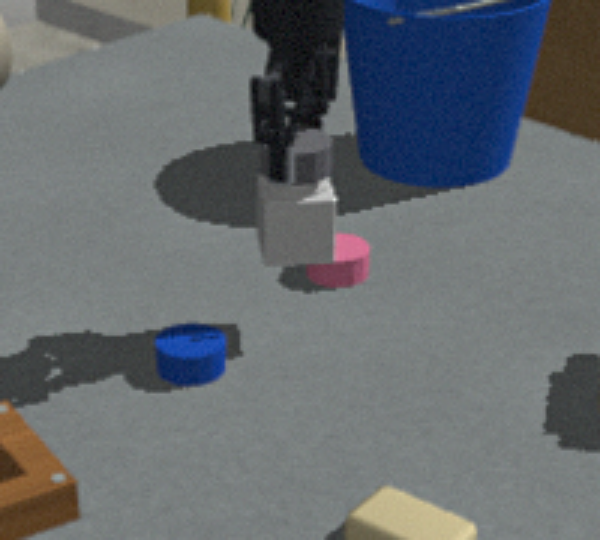

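```bash
python3 - <<'E'
from h import *
from scipy.optimize import least_squares
for k,z0,e in((5,.0886,(.4795,.194)),(6,.1668,(.4785,.1939))):
    d=dict(np.load(f"pics/wrist{k}.npz"));P=cloud(d);h=z0-.0886
    X=atz(d,[[337,192],[222,287]],.062+h);e1=X[1]-X[0];print(X.round(4),np.linalg.norm(e1),np.degrees(np.arctan2(e1[1],e1[0])))
    Q=P[250:440,230:410].reshape(-1,3);Q=Q[(Q[:,2]>.099+h)&(Q[:,2]<.112+h)];print(len(Q),np.median(Q[:,2]))
    # front arc: brim pixels (approx cap top edge)
    px=[[240,330],[260,305],[285,288],[318,279],[352,283],[380,300],[398,320]]
    A=atz(d,px,.104+h)
    r=least_squares(lambda c:np.hypot(A[:,0]-c[0],A[:,1]-c[1])-.030,e);print(r.x,r.fun.round(4),r.x-np.array(e))
c=cv2.resize(d["pixels"][180:320,210:420],None,fx=3.5,fy=3.5,interpolation=cv2.INTER_CUBIC);cv2.imwrite("pics/c5.png",c[:,:,::-1])
E
```

```text
[[0.5284 0.2047 0.062 ]
 [0.4739 0.2351 0.062 ]] 0.06241712925602892 150.90449135511722
24638 0.10569233468620881
[0.47868086 0.19212074] [-0.0006 -0.0005  0.0001  0.0007  0.0007 -0.0004 -0.0009] [-0.00081914 -0.00187926]
[[0.527  0.2047 0.1402]
 [0.4724 0.235  0.1402]] 0.06245628100713005 150.91786026747968
24554 0.1838985404030794
[0.47735916 0.19205623] [-0.0006 -0.0005  0.0001  0.0007  0.0007 -0.0004 -0.0009] [-0.00114084 -0.00184377]
```

View pics/c5.png

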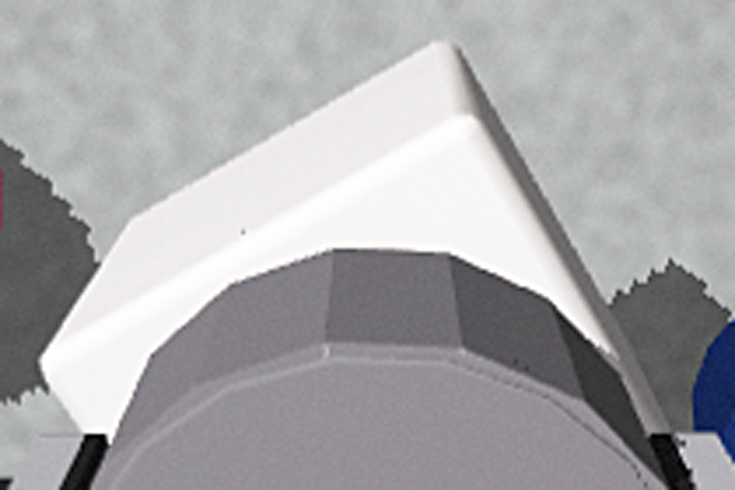

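```bash
python3 - <<'E'
from h import *
d=dict(np.load("pics/wrist6.npz"))
h=.0782
px=np.array([[470,115],[42,365],[470,115],[610,355]])/3.5+[210,180]-.4
X=atz(d,px,.062+h);print(X.round(4))
for i in(0,2):
  e=X[i+1]-X[i];print(np.linalg.norm(e),np.degrees(np.arctan2(e[1],e[0])))
for a in (np.radians(141.),):
  u=np.array([np.cos(a),np.sin(a)]);v=np.array([-u[1],u[0]])
  print("center",X[0][:2]+.031*u*1+.031*v, X[1][:2]-.031*u+.031*v)
b=(0.5212,0.1989)
E
```

```text
[[0.5204 0.1991 0.1402]
 [0.4737 0.2356 0.1402]
 [0.5204 0.1991 0.1402]
 [0.4993 0.1724 0.1402]]
0.059282609745232924 141.97685997768352
0.03400263590194324 -128.35932823032786
center [0.47679285 0.19449991] [0.47827531 0.19199892]
```

>>> {"op": "arm_command", "data": {
  "commands": [
    [5.0, [0.1, -2.8, 0], 0.045],
    [5.0, [0.1, -4, 0], 0.05],
    [5.0, [0.1, -4, 0], 0.05],
    [5.0, [0.1, -4, 0], 0.05],
    [5.0, [0.1, -4, 0], 0.05],
    [5.0, [0.1, -4, 0], 0.05],
    [5.0, [0.1, -4, 0], 0.05],
    [5.0, [0.1, -4, 0], 0.05],
    [5.0, [0.1, -4, 0], 0.05],
    [5.0, [0, -2, 0], 0],
    [5.0, [0, 0, 0], 0],
    [5.0, [0, 0, 0], 0]
  ]
}}

```text
clock: 7.05
position: [0.4869, -0.1737, 0.1662]
ee_rot: [0.657, -0.656, 0.264, -0.262]
contact_force: [0.6, 0.8, -4.0]
width: 0.0591
```

```bash
python3 - <<'E'
from rig import manip
import cv2,numpy as np
from scipy.spatial.transform import Rotation as Ro
for n in("wrist","top"):
  d=manip.get_image(n);p=d["pixels"]
  np.savez(f"pics/{n}7.npz",**d)
  if n=="top":p=cv2.resize(p[230:350,310:450],None,fx=5,fy=5)
  cv2.imwrite(f"pics/{n}7.png",p[:,:,::-1])
s=manip.get_state();print(s["position"],s["width"],s["contact_force"],s["moment"],s["clock"])
m=Ro.from_quat(s["ee_rot"],scalar_first=True).as_matrix();print(np.degrees(np.arctan2(m[1,0],m[0,0])))
E
```

```text
[ 0.48710945 -0.17279321  0.16666271] 0.059040630905331265 [ 0.57687452  0.20429062 -3.10671829] [-0.03012117  0.01521852  0.00096201] 7.15
-43.512733915741194
```

View pics/wrist7.png

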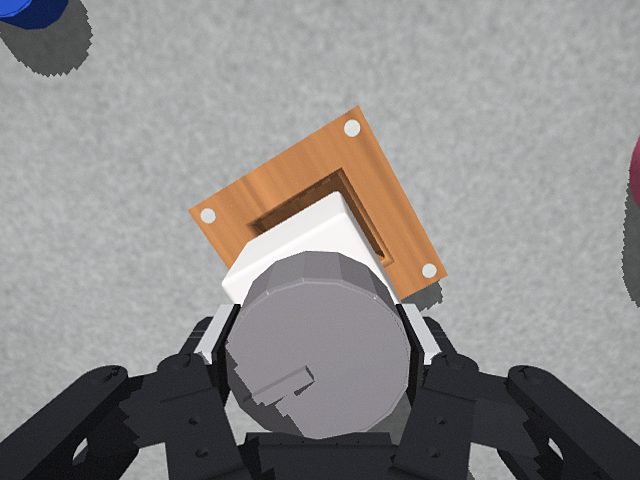

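View pics/top7.png

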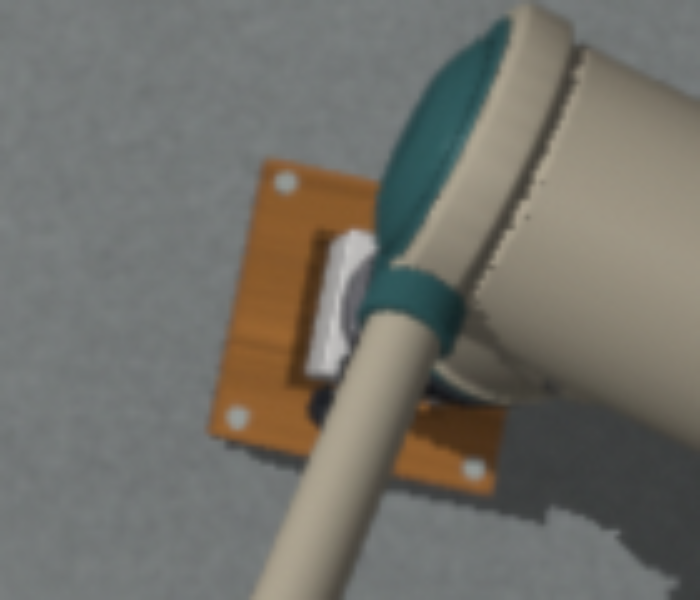

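```bash
python3 - <<'E'
from h import *
d=dict(np.load("pics/wrist7.npz"))
c=cv2.resize(d["pixels"][95:305,180:450],None,fx=2.96,fy=2.8571,interpolation=cv2.INTER_CUBIC);cv2.imwrite("pics/c6.png",c[:,:,::-1])
h=.1667-.0886
S=atz(d,[[352,128],[208,216],[429,271]],.035);print(S.round(4));C=(S[1]+S[2])/2
ang=lambda e:np.degrees(np.arctan2(e[1],e[0]))
print("well",C,ang(S[1]-S[0])%90,ang(S[2]-S[0])%90)
px=np.array([[470,115],[42,365],[470,115],[610,355]])/3.5+[210,180]-.4
X=atz(d,px,.062+h)
print("jar ang",[ang(X[i+1]-X[i])%90 for i in(0,2)])
a=np.radians(166.9);u=np.array([np.cos(a),np.sin(a)]);v=np.array([-u[1],u[0]])
print("center",X[0][:2]+.031*u*1+.031*v, X[1][:2]-.031*u+.031*v)
px=np.array([[440,42],[135,215]])/3.5+[210,180]-.4
X=atz(d,px,h);print("bottom",X.round(4),ang(X[1]-X[0])%90,X[0][:2]+.031*(u+v),X[1][:2]+.031*(v-u))
E
```

```text
[[ 0.5535 -0.1345  0.035 ]
 [ 0.4454 -0.1097  0.035 ]
 [ 0.5282 -0.2426  0.035 ]]
well [ 0.48681786 -0.17617911  0.035     ] 77.06590844433245 76.84088457932798
jar ang [np.float64(77.40616380763967), np.float64(77.05493779410735)]
center [ 0.48573746 -0.17380364] [ 0.48841274 -0.17496255]
bottom [[ 0.5217 -0.1507  0.0781]
 [ 0.4665 -0.1372  0.0781]] 76.17688517782204 [ 0.48446519 -0.17391415] [ 0.48964057 -0.17438176]
```

View pics/c6.png

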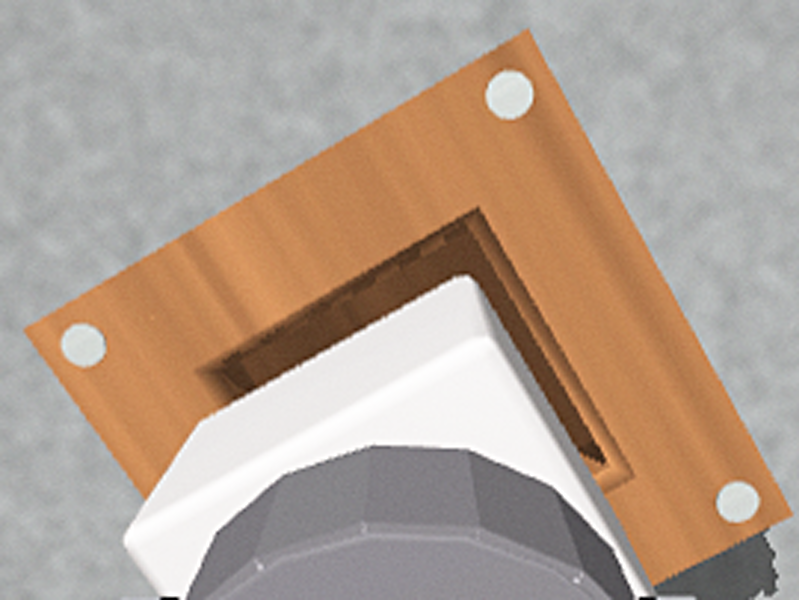

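>>> {"op": "arm_command", "data": {
  "commands": [
    [5.0, [0, -0.2, -1], 0],
    [5.0, [0, 0, -1.5], 0],
    [5.0, [0, 0, -1.2], 0],
    [5.0, [0, 0, -0.6], 0],
    [5.0, [0, 0, -0.4], 0],
    [5.0, [0, 0, -0.4], 0],
    [5.0, [0, 0, -0.4], 0],
    [5.0, [0, 0, 0], 0]
  ]
}}

```text
clock: 7.95
position: [0.4875, -0.1759, 0.112]
ee_rot: [-0.657, 0.657, -0.262, 0.262]
contact_force: [0.4, -0.7, -3.1]
width: 0.0589
```

>>> {"op": "arm_command", "data": {
  "commands": [
    [5.0, [0, 0, -0.4], 0],
    [5.0, [0, 0, -0.4], 0],
    [5.0, [0, 0, -0.4], 0],
    [5.0, [0, 0, -0.3], 0],
    [5.0, [0, 0, 0], 0],
    [5.0, [0, 0, 0], 0]
  ]
}}

```text
clock: 8.55
position: [0.4877, -0.176, 0.0973]
ee_rot: [-0.657, 0.657, -0.262, 0.262]
contact_force: [-0.1, -0.5, -2.5]
width: 0.059
```

>>> {"op": "arm_command", "data": {
  "commands": [
    [5.0, [0, 0, -0.1], 0],
    [5.0, [0, 0, 0], 0],
    [5.0, [0, 0, 0], 0]
  ]
}}

```text
clock: 8.85
position: [0.4879, -0.1761, 0.0967]
ee_rot: [-0.657, 0.657, -0.262, 0.263]
contact_force: [-0.6, -0.4, -0.6]
width: 0.0588
```

>>> {"op": "arm_command", "data": {
  "commands": [
    [5.0, [0, 0, -0.05], 0],
    [5.0, [0, 0, 0], 0],
    [5.0, [0, 0, 0], 0]
  ]
}}

```text
clock: 9.15
position: [0.4879, -0.1763, 0.0966]
ee_rot: [-0.657, 0.657, -0.262, 0.263]
contact_force: [-0.6, -0.3, 6.2]
width: 0.0593
```

```bash
python3 - <<'E'
from rig import manip
import cv2,numpy as np
for n in("wrist","scene"):
  d=manip.get_image(n);p=d["pixels"]
  np.savez(f"pics/{n}8.npz",**d)
  if n=="scene":p=cv2.resize(p[150:320,150:330],None,fx=3.3,fy=3.3)
  cv2.imwrite(f"pics/{n}8.png",p[:,:,::-1])
E
```

```text
(no output)
```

View pics/wrist8.png

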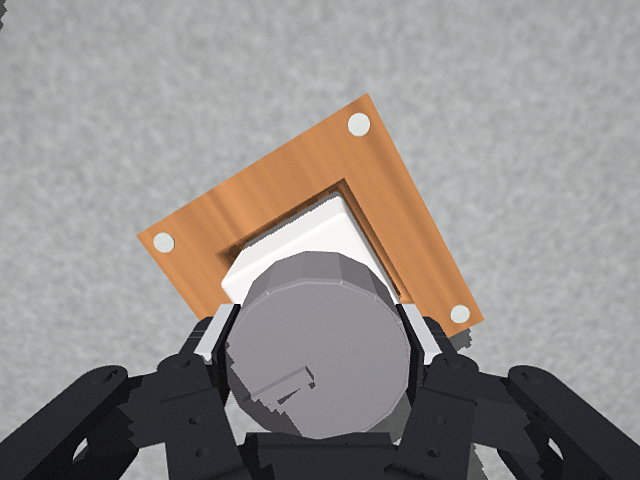

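View pics/scene8.png

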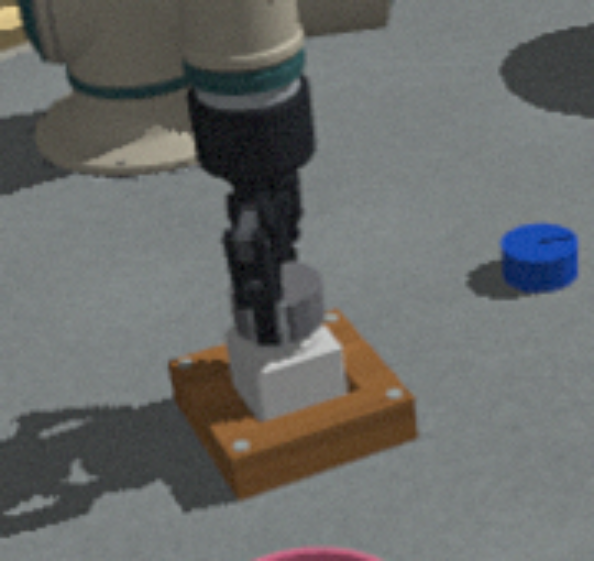

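The wrist view shows the jar inside the well (well corner at about 345,180), and a TCP height 8 mm above its height at the bench grasp matches the well floor. Next I turn the cap.

>>> {"op": "arm_command", "data": {
  "commands": [
    [5.0, [0, 0, 0], 0.05],
    [5.0, [0, 0, 0], 0.1],
    [5.0, [0, 0, 0], 0.1],
    [5.0, [0, 0, 0], 0.1],
    [5.0, [0, 0, 0], 0.1],
    [5.0, [0, 0, 0], 0.1],
    [5.0, [0, 0, 0], 0.1],
    [5.0, [0, 0, 0], 0.1],
    [5.0, [0, 0, 0], 0.1],
    [5.0, [0, 0, 0], 0],
    [5.0, [0, 0, 0], 0]
  ],
  "grip_force": 60
}}

```text
clock: 10.35
position: [0.4883, -0.1761, 0.0967]
ee_rot: [-0.706, 0.707, 0.033, -0.031]
contact_force: [-0.7, 0.4, 6.5]
width: 0.0589
```

```bash
python3 - <<'E'
from rig import manip
import cv2,numpy as np
from scipy.spatial.transform import Rotation as Ro
s=manip.get_state();print(s["position"],s["width"],s["contact_force"],s["moment"],s["clock"])
m=Ro.from_quat(s["ee_rot"],scalar_first=True).as_matrix();print(np.degrees(np.arctan2(m[1,0],m[0,0])))
for n in("wrist",):
  d=manip.get_image(n);p=d["pixels"]
  np.savez(f"pics/{n}9.npz",**d)
  cv2.imwrite(f"pics/{n}9.png",p[:,:,::-1])
E
```

```text
[ 0.48834435 -0.17612569  0.09669081] 0.058908633461522815 [-0.73233096  0.36958475  6.50662295] [0.11156626 0.270737   0.12839204] 10.35
5.16906742489069
```

View pics/wrist9.png

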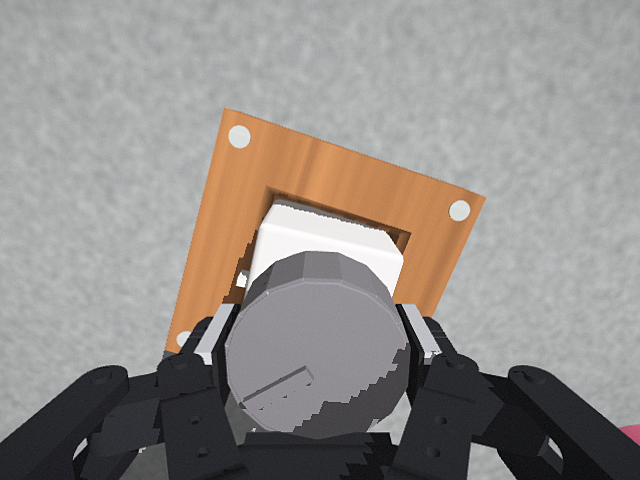

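>>> {"op": "arm_command", "data": {
  "commands": [
    [5.0, [0, 0, 0], 0.1],
    [5.0, [0, 0, 0], 0.1],
    [5.0, [0, 0, 0], 0.1],
    [5.0, [0, 0, 0], 0.05],
    [5.0, [0, 0, 0], 0],
    [5.0, [0, 0, 0], 0]
  ]
}}

```text
clock: 11.0
position: [0.4886, -0.1761, 0.0975]
ee_rot: [-0.69, 0.691, 0.155, -0.154]
contact_force: [-0.9, 1.9, 10.2]
width: 0.0588
```

```bash
python3 - <<'E'
from rig import manip
import cv2,numpy as np
from scipy.spatial.transform import Rotation as Ro
s=manip.get_state();print(s["position"],s["width"],s["contact_force"],s["moment"],s["clock"])
m=Ro.from_quat(s["ee_rot"],scalar_first=True).as_matrix();print(np.degrees(np.arctan2(m[1,0],m[0,0])))
for n in("wrist",):
  d=manip.get_image(n);p=d["pixels"]
  np.savez(f"pics/{n}10.npz",**d)
  cv2.imwrite(f"pics/{n}10.png",p[:,:,::-1])
E
```

```text
[ 0.488643   -0.17612707  0.09746282] 0.05881692178835551 [-0.88734026  1.90460573 10.15157608] [0.1444928  0.42247105 0.13145685] 11.0
25.22478646301782
```

View pics/wrist10.png

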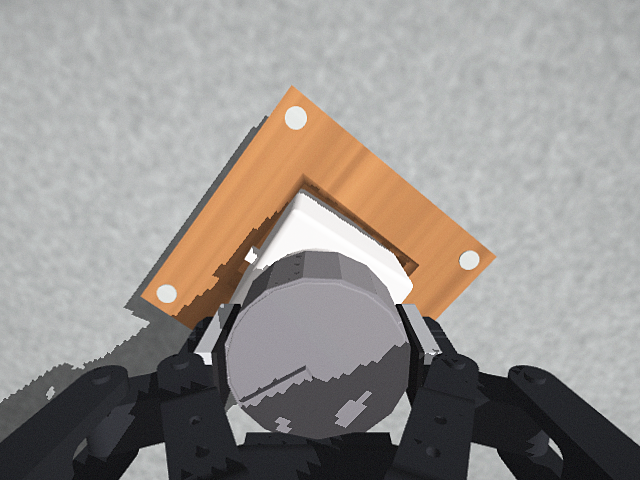

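>>> {"op": "arm_command", "data": {
  "commands": [
    [5.0, [0, 0, 0], 0.08],
    [5.0, [0, 0, 0], 0],
    [5.0, [0, 0, 0], 0]
  ]
}}

```text
clock: 11.35
position: [0.4889, -0.1763, 0.098]
ee_rot: [-0.683, 0.684, 0.183, -0.181]
contact_force: [-1.2, 2.4, 12.8]
width: 0.0587
```

>>> {"op": "arm_command", "data": {
  "commands": [
    [5.0, [0, 0, 0.1], 0],
    [5.0, [0, 0, 0.1], 0],
    [5.0, [0, 0, 0.1], 0],
    [5.0, [0, 0, 0.1], 0],
    [5.0, [0, 0, 0], 0]
  ]
}}

```text
clock: 11.85
position: [0.4876, -0.176, 0.0996]
ee_rot: [0.683, -0.683, -0.182, 0.182]
contact_force: [0.2, -1.2, 0.1]
width: 0.0592
```

>>> {"op": "arm_command", "data": {
  "commands": [
    [5.0, [0, 0, 0.3], 0],
    [5.0, [0, 0, 0.3], 0],
    [5.0, [0, 0, 0.3], 0],
    [5.0, [0, 0, 0], 0]
  ]
}}

```text
clock: 12.25
position: [0.4881, -0.1762, 0.1094]
ee_rot: [-0.683, 0.684, 0.182, -0.181]
contact_force: [0.4, 0.2, -0.1]
width: 0.0584
```

```bash
python3 - <<'E'
from rig import manip
import cv2,numpy as np
s=manip.get_state();print(s["position"],s["width"],s["contact_force"],s["moment"],s["clock"])
for n in("wrist","scene"):
  d=manip.get_image(n);p=d["pixels"]
  if n=="scene":p=cv2.resize(p[150:320,150:330],None,fx=3.3,fy=3.3)
  cv2.imwrite(f"pics/{n}11.png",p[:,:,::-1])
E
```

```text
[ 0.48806356 -0.17618873  0.10938611] 0.05840790844868436 [ 0.41492235  0.15710635 -0.08916571] [-0.03704962  0.05109984 -0.0467768 ] 12.25
```

View pics/scene11.png

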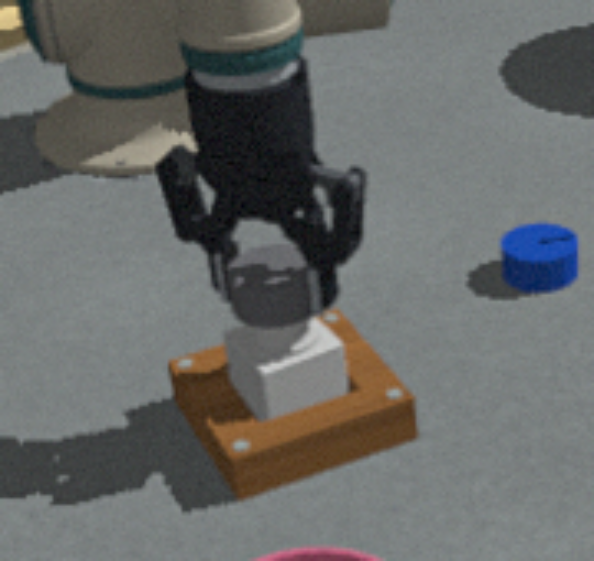

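View pics/wrist11.png

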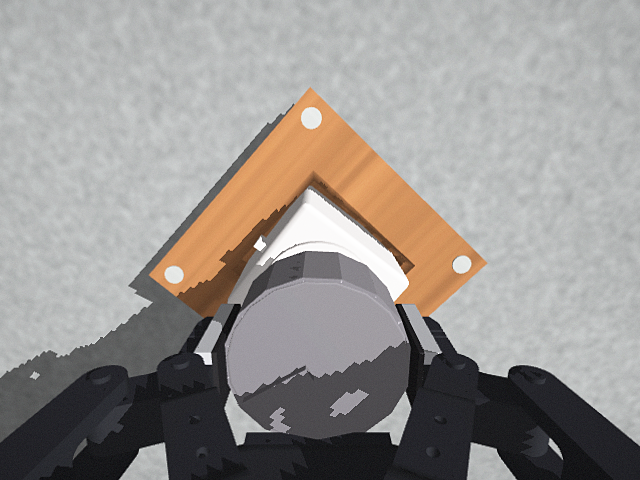

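>>> {"op": "arm_command", "data": {
  "commands": [
    [5.0, [0, 0, 0.4], 0],
    [5.0, [0, 0, 0.5], 0],
    [5.0, [0, 0, 0.5], 0],
    [5.0, [0, 0, 0.5], 0],
    [5.0, [0, 0, 0.5], 0],
    [5.0, [0, 0, 0.4], 0],
    [5.0, [0, 0, 0], 0],
    [5.0, [0, 0, 0], 0],
    [5.0, [0, 0, 0], 0],
    [5.0, [0, 0, 0], 0],
    [5.0, [0, 0, 0], 0]
  ]
}}

```text
clock: 13.45
position: [0.4876, -0.176, 0.1366]
ee_rot: [0.683, -0.683, -0.182, 0.182]
contact_force: [-0.2, -0.8, -0.9]
width: 0.059
```

```bash
python3 - <<'E'
from rig import manip
import cv2,numpy as np
from h import *
for n in("wrist","scene"):
  d=manip.get_image(n);p=d["pixels"];P=cloud(d)
  np.savez(f"pics/{n}12.npz",**d)
  if n=="scene":p=cv2.resize(p[150:320,150:330],None,fx=3.3,fy=3.3)
  cv2.imwrite(f"pics/{n}12.png",p[:,:,::-1])
s=manip.get_state();print(s["position"],s["width"],s["contact_force"],s["moment"],s["clock"])
E
```

```text
[ 0.48758937 -0.17593599  0.13667683] 0.05901823855305804 [0.51570615 0.26654058 0.13543787] [-0.00461301  0.01536563 -0.08726404] 13.55
```

View pics/scene12.png

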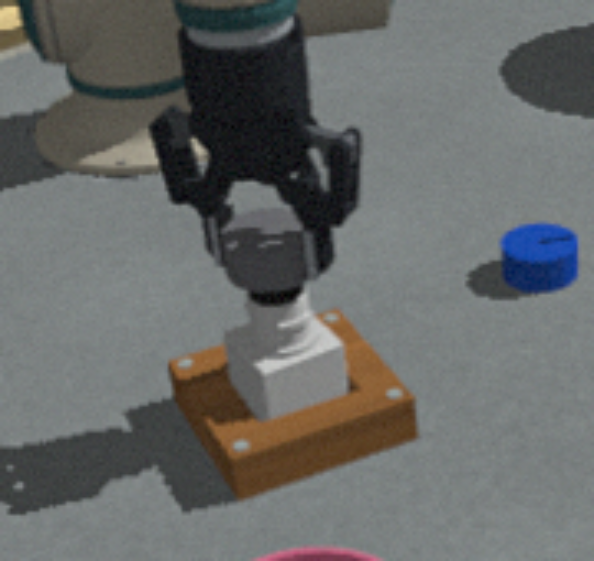

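View pics/wrist12.png

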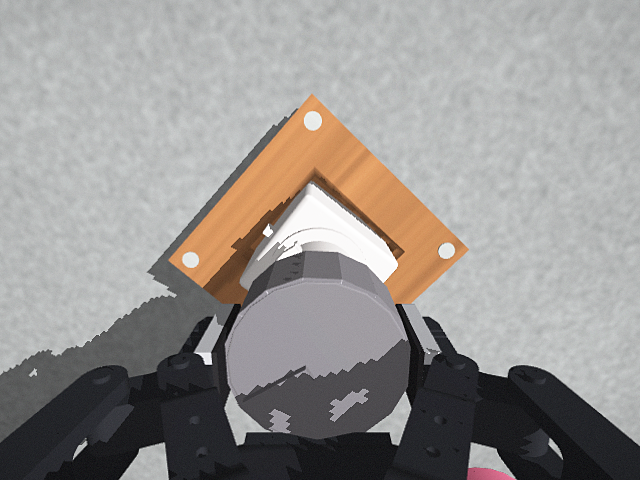

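```bash
python3 - <<'E'
from h import *
d=dict(np.load("pics/wrist12.npz"));P=cloud(d)
for u,v in((312,200),(320,215),(295,215),(345,225)): print((u,v),np.median(P[v-2:v+3,u-2:u+3].reshape(-1,3),0).round(4))
for u,v in((313,120),(446,250)): print(P[v,u].round(4))
d=dict(np.load("pics/top0.npz"))
E
```

```text
(312, 200) [ 0.4652 -0.1425  0.0704]
(320, 215) [ 0.4724 -0.1471  0.0707]
(295, 215) [ 0.4616 -0.1534  0.0706]
(345, 225) [ 0.4861 -0.1454  0.07  ]
[ 0.4463 -0.109   0.0367]
[ 0.5535 -0.1341  0.0361]
```

Body top is level at 70 to 71 mm (62 + 8 expected), so the jar is seated. Handing in.

```bash
python3 -c "
from rig import manip
print(manip.sign_off())"
```

```text
the job is handed in; nothing more can be done
None
```

I stood the closed jar down in the well, turned the cap about 73° anticlockwise, and lifted it straight off. I handed the job in at about 13.5 s, with the cap held at a 60 N grip about 20 mm above the rim; `sign_off` gave no verdict.

- **Jar seated:** the top of the jar's body reads 70–71 mm above the bench at four points, against 70 mm expected when it is fully down.
- **Cap turned:** the cap's turn relative to the jar is an estimate. It allows about 5° for the jar turning in the well and 6° for the cap's starting lead, which puts the cap about 75° ahead of the jar. The lugs coming free showed as an upward push of 10–13 N during the turn.
- **Cap clear:** once the cap was raised, the force on the tool was within about 1 N of zero, and the scene picture shows a gap between the cap and the open neck.
- **Cap held:** the finger opening is 59 mm on the 60 mm cap, and the gripper is within about 1 mm of the well's centre.
- **Dipper, brush and soap:** no move went near them and I felt no contact, but I did not measure their positions again at the end.

One early reading disagreed with the description. The rib measured about 6.5° from the jar's x, slightly over the stated 0.1 rad (5.7°), which is within my measuring error.

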